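# Pull-test a tremolo spring and log it

## Task

Test the tremolo spring in the sloping tester: press the blue key fully to zero the logger, then pull the tester's slide out by its black tab until the white pointer is level with the red marker, without pulling it well past, and hold it there for a second. Ease the slide fully home without letting it snap back, then press the green key fully to save the reading and after it the yellow key to ready the logger for the next spring. Press the keys one at a time, keep off the red key, and leave the marker and the other things on the bench where they are.

Things in the scene. Friction and masses are not known exactly. Their poses are not given: they have to be found in the camera images.
- tab (a point): middle of the black pull tab of the tester's slide (yellow strip on its front): 14 mm thick along the slope, 36 mm wide, it stands square out of the sloping bed, 3 to 56 mm above it; this point is 35 mm above the bed. x points up the slope, y across it, z square out of the bed, leaning 35 degrees from vertical toward the robot. It is pulled along -x, down the slope
- head_edge (a point): middle of the near lower edge of the blue readout head, 100 mm wide, that overhangs the tab on its up-slope side: a gripper cannot come straight down on the tab at rest, but has room along the tab's own z axis, tilted 35 degrees
- clamp_edge (a point): near face of the blue barrel clamp on the bed, 28 mm high and 44 mm wide, 62 mm up the slope from the tab's middle at rest
- slide (a joint): how far the slide has been pulled out, m: 0 fully home (as it starts), 0.10 at its stop. A spring pulls it home: about 4 N at 0, about 13 N at 0.085, with some drag; let go when far out, it snaps home
- pointer (a point): tip of the thin white pointer that reaches from the slide's foot over the black scale (4 mm above the bed, 54 mm to the tab's -y side); same axes as the tab, moves with the slide
- mark (a point): tip of the small red marker on the scale, 10 mm high, its edge 4 mm from the pointer's line when level with it; same axes as the tab. The pointer is level with the marker when both have the same position along the slope (x axis)
- marker (a joint): the pull set by the marker, m: the pointer is level with it when joint slide has this value (0.05 to 0.085). It sits stiffly on the scale and could be pushed along
- tester: the spring tester, fixed to the bench: grey base 310 x 150 mm, aluminium bed sloping 35 degrees (low end toward the robot), steel barrel with the spring inside, readout head on a pillar at the far end, 322 mm high in all. Origin on the bench; x points away from the robot along the pull line; the tab's foot at rest is at x 30, y 0, z 125 mm
- keypad: the logger: grey box 140 x 130 x 30 mm, fixed to the bench, with four round keys on top in a square 50 mm apart, in any order. Origin under its centre
- key_blue_top (a point): middle of the top of the blue key (28 mm wide, pressed straight down; zeroes the logger)
- key_blue (a joint): how far the blue key is down, m: 0 up, 0.006 fully down (about 5 N; it springs back)
- key_green_top (a point): middle of the top of the green key (28 mm wide, pressed straight down; saves the reading)
- key_green (a joint): how far the green key is down, m: 0 up, 0.006 fully down (about 5 N; it springs back)
- key_yellow_top (a point): middle of the top of the yellow key (28 mm wide, pressed straight down; readies it for the next spring)
- key_yellow (a joint): how far the yellow key is down, m: 0 up, 0.006 fully down (about 5 N; it springs back)
- key_red_top (a point): middle of the top of the red key (28 mm wide, pressed straight down; erases: leave it alone)
- key_red (a joint): how far the red key is down, m: 0 up, 0.006 fully down (about 5 N; it springs back)
- pickup_a: white single-coil pickup, 78 x 18 x 18 mm; loose on the bench, to be left alone. Origin at its underside
- pickup_b: black single-coil pickup, 78 x 18 x 18 mm; loose on the bench, to be left alone. Origin at its underside
- pot: small metal potentiometer, 24 mm wide, 28 mm high; loose on the bench, to be left alone. Origin at its underside
- selector: brass selector switch, 44 x 12 x 45 mm; loose on the bench, to be left alone. Origin at its underside
- screwdriver: screwdriver lying loose on the bench, to be left alone
- jar: jar, 56 mm wide, 70 mm high; loose on the bench, to be left alone. Origin at its underside
- cup: blue cup, 70 mm wide, 80 mm high; loose on the bench, to be left alone. Origin at its underside

How it is judged:
By the outcome, as a careful person would: the job done as asked, in the order asked, and still so for the second after the job is handed in, with the robot touching nothing.
It also fails if it takes over 66 s, if anything falls off the work surface, if the arm or the gripper's body presses on something with over 40 N, if the wrist force passes 120 N, or if a joint passes its speed limit or range.

## Robot

A 7-joint arm with a two-finger parallel gripper is mounted at the origin on the work surface. World frame = base frame: x ahead of the robot, y to its left, z up, the work surface at z = 0. Lengths are in m, angles in rad, forces in N, time in s.
With the tool pointing down it reaches from about 0.4 to 0.85 m from the base axis. Payload 10.4 kg.
Tool frame: the origin (TCP) lies between the finger pads; the fingertips stand ahead of it and the grasp point (between the pads) lies 5 mm behind it (manip.tip_extent is the z of the fingertips in the tool frame, in m); z points along the fingers, y is the line along which they close (so a half turn about z gives the same grasp; the last joint's range is limited). The gripper opens to 85 mm and grips with 20 to 120 N. Pads are 22 mm wide; open, the fingers measure 114 mm over their backs; the gripper's body (76 mm by 85 mm) begins 54 mm behind the grasp point. The pads swing forward as they close: fully open they stand 13 mm farther back than shut.
Start: joints at [-1.356, 0.332, -0.065, 1.46, 0.022, 1.35, -0.088], TCP at [0.147, 0.607, 0.224] pointing down, gripper open.
Joint ranges: [-2.6, 2.6], [-0.5, 2.12], [-1.47, 1.34], [0.16, 2.42], [-1.27, 4.41], [0.06, 2.06], [-2.6, 2.6]. Speed limits (rad/s): [2.22, 2.22, 2.79, 2.79, 3.14, 3.14, 3.14].

## Interface

Orientations are given as a unit quaternion [x, y, z, w].
In Python, from workcell import status, viewer, manip gives the robot as it stands.
- The arm moves only by the tool play_rows, never from a script. Its argument "plan" is one flat list of numbers, 7 for each row, row after row: the turn, a rotation vector about the tool's x, y, z in degrees, then the shift along the tool's x, y, z in m, then the opening, from 0 (shut) to 1 (fully open). In form: [ax, ay, az, dx, dy, dz, grip, ax, ay, az, dx, dy, dz, grip, ...]. A call has 1 to 20 rows; each row is the pose to reach, as a shift and turn from the pose commanded when the call began, along the tool's axes at that moment; what a row does not reach only later rows make up. A row lasts 1/8 s, in which the tool goes at most 62.5 mm and 10.7 degrees, less where a joint would pass 70% of its speed; a pose out of reach is approached as far as the arm can. A call with a gripper value outside its range is refused whole. The fingers move at their own pace and stop on an object; "squeeze" is the grip in N (left out, the last holds). Time passes only in rows, so rows that repeat a pose let the fingers close. It gives the time, the measured TCP pose, the force, the opening and the grip force at its end, in the units of the state.
- status.get_obs(): the state, without advancing time (a new reading comes with each control period).
- viewer.camera(name): name is "scene" or "top"; returns the picture (384x512x3 uint8, red, green, blue); there is no depth.
- viewer.camera_model(name): a dict with "fx", "fy", "cx", "cy" (pixels), "R" (3x3) and "t" (3): a world point X has camera coordinates R X + t. Camera axes: x right, y down, z forward; pixel columns grow to the right and rows downward; lengths in m; the calibration is good to about 2 mm. A picture is of the moment at which its call begins. camera_model takes no time and is no camera call.
- manip.hand_in(): hands the job in; it is judged then, once.
The state is a dict: "clock": time; "joint_pos": joint angles; "joint_velocities": joint speeds; "tau": joint torques, N m; "position": TCP position; "ee_rot": TCP orientation; "ft_force": force on the tool from outside, world axes, zero at the start; "torque": the same for the moment, N m; "grip_width": opening from 0.0 (shut) to 1.0 (fully open); "grasp_force": force on a finger pad.
Only numpy, scipy, OpenCV 4.12 (cv2) and the standard library are available. Lean on these libraries where they do the work, as an engineer would, in place of code of your own. Each camera call takes 0.05 s, during which the arm holds its last target. There are 200 camera calls.

## Working session

There is one attempt and no reset: what is moved stays moved. The work goes in short steps, Python scripts to look and compute and a tool call to move; the robot and the scene stay as the last step left them, time stands still between calls to the robot, and variables do not carry over. Pictures are saved under pics/ and viewed, at most 10 in all, crops included, and the job is handed in when it is done.

Besides the shell and the picture viewer there is one more tool, called after "Request:" in YAML: its name, and indented under it one key for each argument. play_rows: Moves the arm, as the interface text tells. Its arguments: {"type":"object","properties":{"plan":{"type":"array","items":{"type":"number"}},"squeeze":{"type":"number"}},"required":["plan"]}

```bash
mkdir -p pics
python3 - <<'E'
from workcell import status, viewer, manip
import cv2,numpy as np
for n in("scene","top"):
    im=viewer.camera(n); cv2.imwrite(f"pics/{n}0.png",cv2.resize(im[:,:,::-1],(800,600),interpolation=cv2.INTER_CUBIC))
    m=viewer.camera_model(n); print(n,{k:np.round(v,4).tolist() for k,v in m.items()})
o=status.get_obs(); print({k:np.round(v,4).tolist() for k,v in o.items()}, manip.tip_extent)
E
```

```text
scene {'fx': 407.8156, 'fy': 407.8156, 'cx': 255.4795, 'cy': 190.5624, 'R': [[0.4638, 0.8859, 0.0021], [0.5989, -0.3118, -0.7376], [-0.6529, 0.3434, -0.6752]], 't': [-0.2362, -0.205, 1.6058]}
top {'fx': 354.3071, 'fy': 354.3071, 'cx': 259.3256, 'cy': 191.5269, 'R': [[0.0226, -0.9997, 0.0069], [-0.9744, -0.0235, -0.2237], [0.2238, -0.0017, -0.9746]], 't': [-0.0119, 0.6018, 1.1128]}
{'clock': 0.1, 'joint_pos': [-1.3556, 0.3328, -0.0647, 1.4608, 0.0216, 1.3499, -0.0885], 'joint_velocities': [-0.0009, -0.0022, 0.0009, -0.0021, -0.0002, -0.001, -0.0002], 'tau': [0.0007, -62.6745, 0.0488, -39.2432, 0.0163, 0.0069, 0.0001], 'position': [0.1471, 0.6071, 0.2237], 'ee_rot': [0.1186, 0.9929, -0.0006, -0.0001], 'ft_force': [0.5281, -0.6338, 0.1157], 'torque': [-0.0007, 0.0466, -0.0138], 'grasp_force': 0.0, 'grip_width': 0.9984} 0.014
```

View pics/scene0.png

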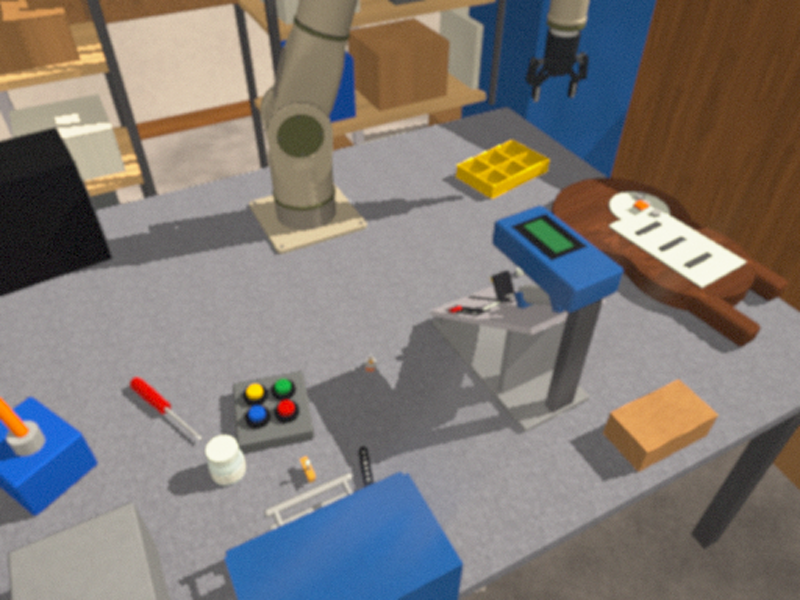

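View pics/top0.png

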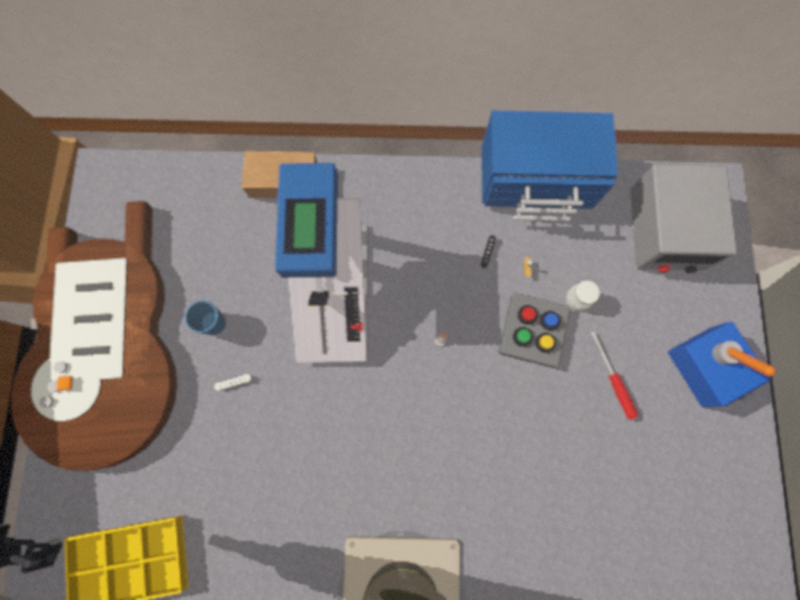

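The scene view shows the tester at about (530,310) and keys Y(255,392), B(257,414), G(283,387), R(287,408). In the top view the keys are R(529,314), B(551,320), G(524,336), Y(546,342), the tab is at (318,298) and the marker at (357,326). Next I enlarge the tester.

Run:
```python
from workcell import viewer
import cv2,numpy as np
a=np.mean([viewer.camera("scene").astype(float) for _ in range(4)],0).astype(np.uint8)
b=np.mean([viewer.camera("top").astype(float) for _ in range(4)],0).astype(np.uint8)
c1=cv2.resize(a[160:220,270:370],(800,480),interpolation=cv2.INTER_CUBIC) # x8
c2=cv2.resize(b[165:235,175:245],(560,560),interpolation=cv2.INTER_CUBIC) # x8
cv2.imwrite("pics/c1.png",c1[:,:,::-1]);cv2.imwrite("pics/c2.png",c2[:,:,::-1])
```

```text
(no output)
```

View pics/c1.png

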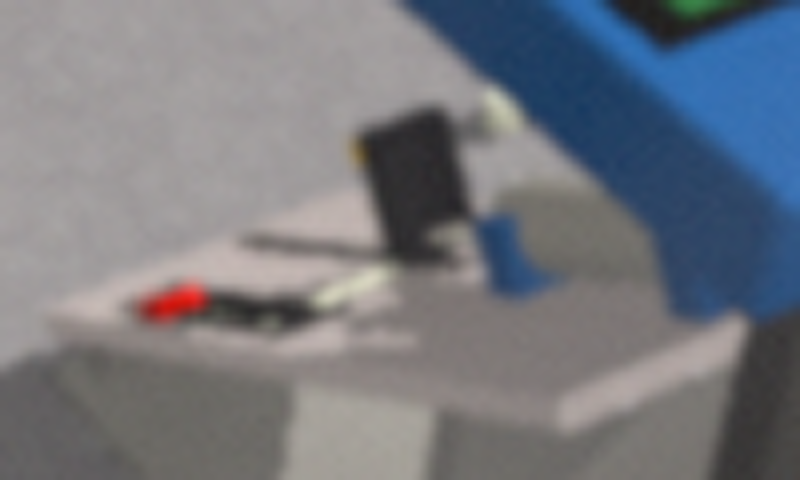

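View pics/c2.png

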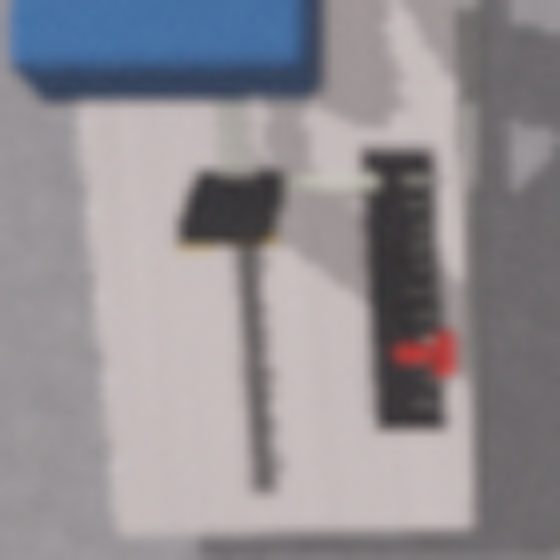

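Scene crop ×8 (origin 270,160): tab corners (360,140), (443,107), (395,262), pointer tip (315,303), red marker (140-205,300).
Top crop ×8 (origin 175,165): tab corners (180,243), (272,242), (285,172), (205,172), pointer tip (380,180), marker tip (393,354).

```bash
cat > h.py <<'E'
import numpy as np
from workcell import status, viewer, manip
from scipy.spatial.transform import Rotation as Ro
from scipy.optimize import least_squares
S,C=np.sin(np.radians(35)),np.cos(np.radians(35))
def proj(n,X):
    m=viewer.camera_model(n); p=np.array(m["R"])@X+m["t"]
    return np.array([m["fx"]*p[0]/p[2]+m["cx"],m["fy"]*p[1]/p[2]+m["cy"]])
def Rt(yaw): return Ro.from_euler('z',yaw).as_matrix()
def bed(q,s,y,h):  # mm
    return np.array([q[0],q[1],0])+Rt(q[2])@(np.array([30+s*C-h*S,y,125+s*S+h*C])/1000)
def dev(n,uv):
    m=viewer.camera_model(n);R=np.array(m["R"])
    return -R.T@np.array(m["t"]), R.T@np.array([(uv[0]-m["cx"])/m["fx"],(uv[1]-m["cy"])/m["fy"],1])
def move(R,p,Rg,pg):  # commanded row from pose (R,p) to (Rg,pg)
    return np.r_[np.degrees(Ro.from_matrix(R.T@Rg).as_rotvec()),R.T@(pg-p)]
E
python3 - <<'E'
from h import *
t=lambda x,y:((x+.5)/8-.5+175,(y+.5)/8-.5+165)
s=lambda x,y:((x+.5)/8-.5+270,(y+.5)/8-.5+160)
obs=[("top",t(180,243),(-7,18,56)),("top",t(272,242),(-7,-18,56)),("top",t(285,172),(7,-18,3)),("top",t(205,172),(7,18,3)),
("top",t(380,180),(0,-54,4)),("scene",s(360,140),(-7,-18,56)),("scene",s(443,107),(7,18,56)),("scene",s(395,262),(0,-18,3)),("scene",s(315,303),(0,-54,4))]
mk=[("top",t(393,354),8),("scene",s(200,295),8)]
def f(q):
    r=[(proj(n,bed(q,*P))-uv) for n,uv,P in obs]+[proj(n,bed(q,-q[3],-58,h))-uv for n,uv,h in mk]
    return np.ravel(r)
r=least_squares(f,[.6,.2,0,70],x_scale=[.01,.01,.05,5],loss='soft_l1')
print(r.x,np.round(f(r.x).reshape(-1,2),1).tolist())
k=lambda x,y:((x+.5)/1.5625-.5,(y+.5)/1.5625-.5)
for c,a,b in[("Y",(255,392),(546,342)),("B",(257,413),(551,320)),("G",(283,386),(524,336)),("R",(287,408),(529,314))]:
    d=lambda X:np.r_[proj("scene",X)-k(*a),proj("top",X)-k(*b)]
    g=least_squares(d,[.6,-.2,.04]); print(c,g.x.round(4),g.fun.round(1))
E
```

```text
[5.70685205e-01 1.75315420e-01 4.01342955e-02 7.34738479e+01] [[-0.6, 0.6], [-0.3, 0.6], [-0.2, -1.2], [-1.6, -1.1], [-0.6, -0.2], [-2.2, -0.2], [0.2, 0.0], [-0.5, 1.9], [-0.8, 0.7], [0.1, -0.4], [-0.6, -0.8]]
Y [ 0.5219 -0.2983  0.0458] [-0.6 -0.  -0.7 -0.3]
B [ 0.5698 -0.31    0.048 ] [-0.7 -0.  -0.8 -0.3]
G [ 0.5337 -0.2504  0.0481] [-0.8 -0.  -0.9 -0.3]
R [ 0.5826 -0.2615  0.0475] [-1.  -0.  -1.2 -0.5]
```

Request:
play_rows:
  plan: [0,0,0,0,0,-0.1,0,0,0,0,0,0,-0.2,0,0,0,0,-0.402,-0.373,-0.2,0,0,0,0,-0.402,-0.373,-0.2,0,0,0,0,-0.402,-0.373,-0.2,0,0,0,0,-0.402,-0.373,-0.2,0,0,0,0,-0.402,-0.373,-0.2,0,0,0,0,-0.402,-0.373,-0.2,0,0,0,0,-0.402,-0.373,-0.2,0,0,0,0,-0.402,-0.373,-0.2,0,0,0,0,-0.627,-0.792,-0.15,0,0,0,0,-0.627,-0.792,-0.15,0,0,0,0,-0.627,-0.792,-0.15,0,0,0,0,-0.627,-0.792,-0.15,0,0,0,0,-0.627,-0.792,-0.15,0,0,0,0,-0.627,-0.792,-0.1,0,0,0,0,-0.627,-0.792,-0.1,0,0,0,0,-0.627,-0.792,-0.1,0,0,0,0,-0.627,-0.792,-0.1,0,0,0,0,-0.627,-0.792,-0.1,0]

```text
clock: 3.0
position: [0.5689, -0.3128, 0.3225]
ee_rot: [0.121, 0.993, -0.001, -0.002]
ft_force: [-0.8, 0.4, 0.5]
grip_width: -0.001
grasp_force: 0.0
```

Request:
play_rows:
  plan: [0,0,0,0,0.003,0.06,0,0,0,0,0,0.003,0.12,0,0,0,0,0,0.003,0.18,0,0,0,0,0,0.003,0.23,0,0,0,0,0,0.003,0.245,0,0,0,0,0,0.003,0.245,0]

```text
clock: 3.75
position: [0.5712, -0.3066, 0.0802]
ee_rot: [0.118, 0.993, 0.0, 0.0]
ft_force: [0.3, 0.5, 1.1]
grip_width: 0.002
grasp_force: 0.0
```

Run:
```python
from h import *
import cv2
a=viewer.camera("scene");b=viewer.camera("top")
p=status.get_obs()["position"]; print(p)
tip=np.array(p)-[0,0,.014]
u,v=proj("scene",tip),proj("top",tip);print(u,v)
c1=cv2.resize(a[225:285,140:210],(420,360),interpolation=cv2.INTER_CUBIC)
c2=cv2.resize(b[180:240,310:370],(360,360),interpolation=cv2.INTER_CUBIC)
cv2.imwrite("pics/k1.png",np.hstack([c1,c2])[:,:,::-1])
```

```text
[ 0.57205291 -0.30754135  0.0818624 ]
[163.70578094 259.76170214] [352.47346676 202.53123325]
```

View pics/k1.png

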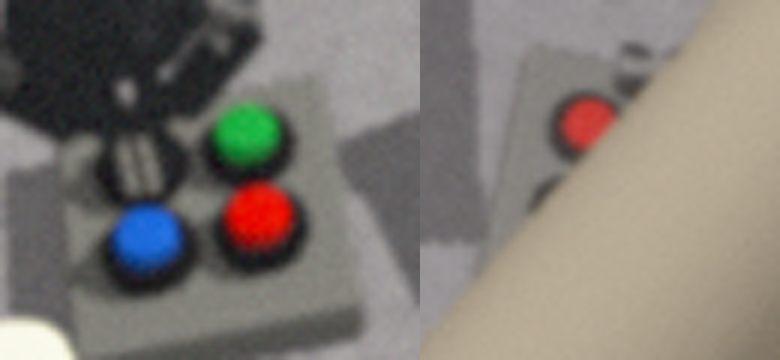

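The tip sits right over blue: the blue key is at scene px (164.6,264.7) and the tip projects to about (164,265) at key height.

Request:
play_rows:
  plan: [0,0,0,0,-0.002,0.012,0,0,0,0,0,-0.002,0.02,0,0,0,0,0,-0.002,0.023,0,0,0,0,0,-0.002,0.023,0]

```text
clock: 4.35
position: [0.5701, -0.3089, 0.0561]
ee_rot: [0.119, 0.993, 0.0, -0.0]
ft_force: [0.2, -0.6, 0.1]
grip_width: -0.001
grasp_force: 0.0
```

Request:
play_rows:
  plan: [0,0,0,0,0,0.003,0,0,0,0,0,0,0.005,0,0,0,0,0,0,0.005,0]

```text
clock: 4.72
position: [0.5702, -0.3089, 0.0512]
ee_rot: [0.119, 0.993, 0.0, -0.0]
ft_force: [0.2, -1.1, 0.7]
grip_width: 0.002
grasp_force: 0.0
```

Request:
play_rows:
  plan: [0,0,0,0,0,0.003,0,0,0,0,0,0,0.004,0,0,0,0,0,0,0.004,0]

```text
clock: 5.1
position: [0.5702, -0.309, 0.0473]
ee_rot: [0.119, 0.993, 0.0, -0.0]
ft_force: [-0.2, 0.5, 0.2]
grip_width: -0.001
grasp_force: 0.0
```

Run:
```python
from h import *
import cv2
a=viewer.camera("scene")
p=np.array(status.get_obs()["position"]); print(p,manip.tip_extent,status.get_obs()["ft_force"],proj("scene",p-[0,0,.014]))
c1=cv2.resize(a[225:285,140:210],(700,600),interpolation=cv2.INTER_CUBIC)
cv2.imwrite("pics/k2.png",c1[:,:,::-1])
```

```text
[ 0.5702245  -0.30901478  0.04734284] 0.014 [ 0.32806768  0.25421095 -0.02572969] [164.87781102 267.42295433]
```

View pics/k2.png

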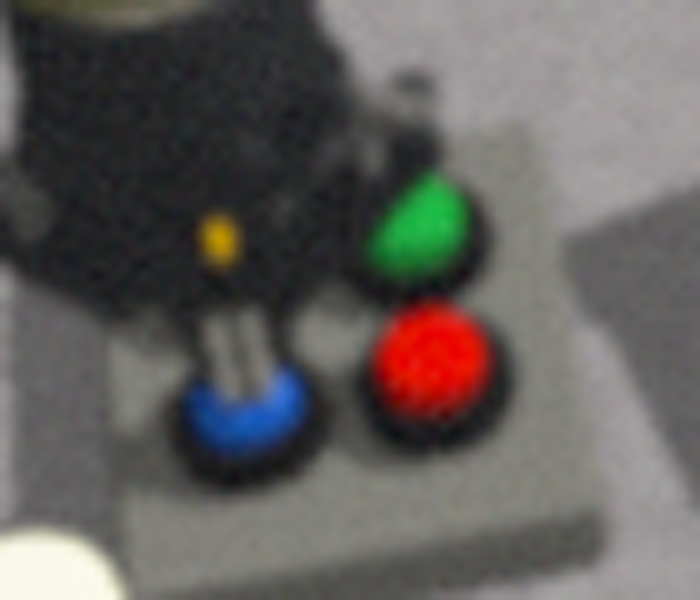

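The fingertip is just above the centre of the blue key (tip about (243,395), key (245,410) in the crop), not yet touching. I continue down.

Request:
play_rows:
  plan: [0,0,0,-0.001,0,0.002,0,0,0,0,-0.001,0,0.004,0,0,0,0,-0.001,0,0.004,0]

```text
clock: 5.52
position: [0.5714, -0.3093, 0.0435]
ee_rot: [0.119, 0.993, -0.0, 0.0]
ft_force: [0.4, -0.2, 2.3]
grip_width: 0.002
grasp_force: 1.2
```

Request:
play_rows:
  plan: [0,0,0,0,0,0.002,0,0,0,0,0,0,0.004,0,0,0,0,0,0,0.004,0]

```text
clock: 5.9
position: [0.5714, -0.3093, 0.0395]
ee_rot: [0.119, 0.993, 0.0, 0.0]
ft_force: [-0.1, 0.9, 4.7]
grip_width: -0.0
grasp_force: 2.3
```

Request:
play_rows:
  plan: [0,0,0,0,0,0.0015,0,0,0,0,0,0,0.0025,0,0,0,0,0,0,0.0025,0]

```text
clock: 6.28
position: [0.5716, -0.3094, 0.039]
ee_rot: [0.119, 0.993, 0.0, 0.001]
ft_force: [-7.1, 6.1, 22.9]
grip_width: 0.002
grasp_force: 11.7
```

Request:
play_rows:
  plan: [0,0,0,0,0,-0.01,0,0,0,0,0,0,-0.06,0,0,0,0,0,0,-0.12,0,0,0,0,0,0,-0.18,0.5,0,0,0,0,0,-0.24,0.6,0,0,0,0,0,-0.3,0.6,0,0,0,0,0,-0.3,0.6]

```text
clock: 7.15
position: [0.5719, -0.3105, 0.3415]
ee_rot: [0.119, 0.993, -0.001, 0.003]
ft_force: [0.5, -0.6, -1.2]
grip_width: 0.601
grasp_force: 0.0
```

Run:
```python
from h import *
t=lambda x,y:((x+.5)/8-.5+175,(y+.5)/8-.5+165)
s=lambda x,y:((x+.5)/8-.5+270,(y+.5)/8-.5+160)
for nm,a,b in[("pointer",t(380,180),s(315,303)),("mark",t(393,354),s(200,295)),("tabtop-y",t(272,242),s(360,140)),("tabtop+y",t(180,235),s(443,107))]:
    g=least_squares(lambda X:np.r_[proj("top",X)-a,proj("scene",X)-b],[.6,.2,.15]);print(nm,g.x.round(4),g.fun.round(1))
q=[.5707,.1753,.0401]
for P in[(0,-54,4),(-73.5,-58,8),(-7,-18,56),(0,18,56)]:print(bed(q,*P).round(4))
yv=Rt(q[2])@[0,1,0]; n=Rt(q[2])@[-S,0,C]; R=np.c_[np.cross(yv,-n),yv,-n]
o=status.get_obs();R0=Ro.from_quat(o["ee_rot"]).as_matrix();p=np.array(o["position"])
print(p,"rot/shift to h=130,s=-20:",move(R0,p,R,bed(q,-20,0,130)).round(4),"h=80,s=0",bed(q,0,0,80))
```

```text
pointer [0.6005 0.1225 0.1307] [-0.7 -0.4 -0.7  0.1]
mark [0.5382 0.1175 0.085 ] [-0.3 -0.2 -0.3  0. ]
tabtop-y [0.5668 0.159  0.1672] [-0.9 -0.5 -0.9  0.2]
tabtop+y [0.5681 0.1936 0.1702] [-0.9 -0.6 -1.   0.2]
[0.6005 0.1225 0.1283]
[0.5383 0.116  0.0894]
[0.5636 0.157  0.1669]
[0.5679 0.1932 0.1709]
[ 0.57189017 -0.3105376   0.3414718 ] rot/shift to h=130,s=-20: [ -4.9984 -34.4177 -15.3943   0.1751   0.4553   0.1197] h=80,s=0 [0.55482666 0.17466314 0.19053216]
```

Request:
play_rows:
  plan: [0,0,0,0.175,0.2,0,0.6,0,0,0,0.175,0.2,0,0.6,0,0,0,0.175,0.2,0,0.6,-5,-34.4,-15.4,0.175,0.455,0,0.6,-5,-34.4,-15.4,0.175,0.455,0,0.6,-5,-34.4,-15.4,0.175,0.455,0,0.6,-5,-34.4,-15.4,0.175,0.455,0,0.6,-5,-34.4,-15.4,0.175,0.455,0,0.6,-5,-34.4,-15.4,0.175,0.455,0.06,0.6,-5,-34.4,-15.4,0.175,0.455,0.12,0.6,-5,-34.4,-15.4,0.175,0.455,0.12,0.6,-5,-34.4,-15.4,0.175,0.455,0.12,0.6]

```text
clock: 8.65
position: [0.5091, 0.1744, 0.2191]
ee_rot: [-0.019, 0.954, 0.008, 0.299]
ft_force: [0.6, 0.7, 1.1]
grip_width: 0.596
grasp_force: 0.0
```

```bash
cat > tgt.py <<'E'
from h import *
q=[.5707,.1753,.0401]
yv=Rt(q[2])@[0,1,0]; n=Rt(q[2])@[-S,0,C]; R=np.c_[np.cross(yv,-n),yv,-n]
def rel(*targets):
    o=status.get_obs();R0=Ro.from_quat(o["ee_rot"]).as_matrix();p=np.array(o["position"])
    l=Rt(q[2]).T@(p-[q[0],q[1],0])*1000-[30,0,125]
    print("s,y,h:",(l[0]*C+l[2]*S).round(1),l[1].round(1),(-l[0]*S+l[2]*C).round(1))
    for T in targets: print(T,move(R0,p,R,bed(q,*T)).round(4))
E
python3 -c "
from tgt import *
rel((-20,0,130),(0,0,80),(0,0,28))"
```

```text
s,y,h: -21.0 1.6 129.6
(-20, 0, 130) [ 0.2046 -0.2487 -0.1217 -0.001  -0.0016 -0.0004]
(0, 0, 80) [ 0.2046 -0.2487 -0.1217 -0.0213 -0.0017  0.0495]
(0, 0, 28) [ 0.2046 -0.2487 -0.1217 -0.0215 -0.0019  0.1015]
```

Approach along the tab's axis to h = 45, then look.

Request:
play_rows:
  plan: [0.2,-0.2,-0.1,-0.021,-0.002,0.03,0.6,0.2,-0.2,-0.1,-0.021,-0.002,0.05,0.6,0.2,-0.2,-0.1,-0.0215,-0.002,0.07,0.6,0.2,-0.2,-0.1,-0.0215,-0.002,0.085,0.6,0.2,-0.2,-0.1,-0.0215,-0.002,0.085,0.6]

```text
clock: 9.28
position: [0.575, 0.1751, 0.16]
ee_rot: [-0.019, 0.954, 0.006, 0.3]
ft_force: [-0.6, -0.9, 0.2]
grip_width: 0.601
grasp_force: 0.0
```

Run:
```python
from tgt import *
import cv2
rel((0,0,28))
a=viewer.camera("scene");b=viewer.camera("top")
c1=cv2.resize(a[145:215,270:340],(420,420),interpolation=cv2.INTER_CUBIC)
c2=cv2.resize(b[165:235,175:235],(360,420),interpolation=cv2.INTER_CUBIC)
cv2.imwrite("pics/t1.png",np.hstack([c1,c2])[:,:,::-1])
```

```text
s,y,h: -1.0 -0.4 43.4
(0, 0, 28) [-0.0424 -0.1042 -0.0167 -0.001   0.0004  0.0154]
```

View pics/t1.png

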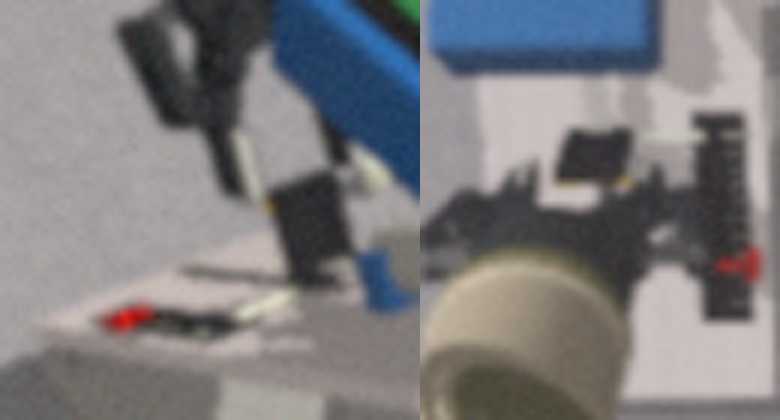

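The left crop shows the -y fingertip at about (245,198), just at the tab's top-front corner (270,205). In the top crop the fingertips are at (520,162) and (657,165), straddling the tab (555-635).

Run:
```python
from tgt import *
a=(214.5,192.5);b=(310.8,178)
g=least_squares(lambda X:np.r_[proj("top",X)-a,proj("scene",X)-b],[.6,.2,.15]);print(g.x,g.fun.round(1))
l=Rt(q[2]).T@(g.x-[q[0],q[1],0])*1000-[30,0,125]
print("s,y,h tip",l[0]*C+l[2]*S,l[1],-l[0]*S+l[2]*C)
for h in(30,35,40,45): print(h,proj("top",bed(q,-1,-28,h)).round(1),proj("scene",bed(q,-1,-28,h)).round(1))
```

```text
[0.57281101 0.14071632 0.17543858] [-1.  -0.6 -1.1  0.2]
s,y,h tip 4.947969770412666 -34.64051154232694 58.10953271741464
30 [212.4 190.3] [313.  186.6]
35 [212.2 190.9] [312.6 185. ]
40 [212.  191.5] [312.1 183.3]
45 [211.9 192.1] [311.7 181.7]
```

Request:
play_rows:
  plan: [0,0,0,0.003,0,0.01,0.6,0,0,0,0.003,0,0.016,0.6,0,0,0,0.003,0,0.02,0.6,0,0,0,0.003,0,0.02,0.6]

```text
clock: 9.88
position: [0.5833, 0.1753, 0.1407]
ee_rot: [-0.019, 0.954, 0.005, 0.299]
ft_force: [-1.3, -0.5, 0.9]
grip_width: 0.595
grasp_force: 0.0
```

Run:
```python
from tgt import *
import cv2
rel((0,0,28))
a=viewer.camera("scene");b=viewer.camera("top")
c1=cv2.resize(a[145:215,270:340],(420,420),interpolation=cv2.INTER_CUBIC)
c2=cv2.resize(b[165:235,175:235],(360,420),interpolation=cv2.INTER_CUBIC)
cv2.imwrite("pics/t2.png",np.hstack([c1,c2])[:,:,::-1])
```

```text
s,y,h: -5.2 -0.5 22.8
(0, 0, 28) [-0.0545 -0.1729  0.0213 -0.0052  0.0005 -0.0052]
```

View pics/t2.png

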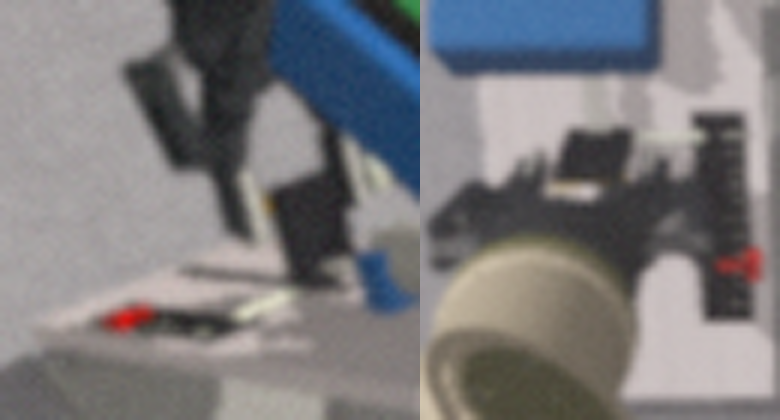

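The fingers now straddle the upper half of the tab: the -y tip is at (245,240), and the tab spans rows 180-280. Closing.

Request:
play_rows:
  plan: [0,0,0,0,0,0.004,0.6,0,0,0,0,0,0.004,0.35,0,0,0,0,0,0.004,0.3,0,0,0,0,0,0.004,0.25,0,0,0,0,0,0.004,0.2,0,0,0,0,0,0.004,0.2,0,0,0,0,0,0.004,0.2]
  squeeze: 60

```text
clock: 10.85
position: [0.5854, 0.1769, 0.138]
ee_rot: [-0.02, 0.954, 0.006, 0.3]
ft_force: [-2.6, 3.6, 2.1]
grip_width: 0.413
grasp_force: 59.5
```

```bash
python3 -c "
from tgt import *
rel((0,0,28))"
```

```text
s,y,h: -5.0 1.0 19.4
(0, 0, 28) [ 0.0755 -0.1213  0.0765 -0.005  -0.001  -0.0086]
```

Request:
play_rows:
  plan: [0,0,0,0.005,0,0,0.2,0,0,0,0.01,0,0,0.2,0,0,0,0.015,0,0,0.2,0,0,0,0.02,0,0,0.2,0,0,0,0.025,0,0,0.2,0,0,0,0.03,0,0,0.2,0,0,0,0.035,0,0,0.2,0,0,0,0.04,0,0,0.2,0,0,0,0.045,0,0,0.2,0,0,0,0.05,0,0,0.2,0,0,0,0.055,0,0,0.2,0,0,0,0.06,0,0,0.2,0,0,0,0.06,0,0,0.2]

```text
clock: 12.48
position: [0.5378, 0.1752, 0.1049]
ee_rot: [-0.02, 0.953, 0.007, 0.301]
ft_force: [17.8, 7.8, -8.5]
grip_width: 0.409
grasp_force: 61.7
```

Run:
```python
from tgt import *
import cv2
rel((-60,0,28))
a=np.mean([viewer.camera("scene").astype(float) for _ in range(4)],0).astype(np.uint8);b=np.mean([viewer.camera("top").astype(float) for _ in range(4)],0).astype(np.uint8)
c1=cv2.resize(a[160:210,270:320],(400,400),interpolation=cv2.INTER_CUBIC)
c2=cv2.resize(b[180:230,190:240],(400,400),interpolation=cv2.INTER_CUBIC)
cv2.imwrite("pics/p1.png",np.hstack([c1,c2])[:,:,::-1])
```

```text
s,y,h: -63.0 1.2 19.5
(-60, 0, 28) [ 0.1538  0.0414  0.0507 -0.003  -0.0012 -0.0085]
```

View pics/p1.png

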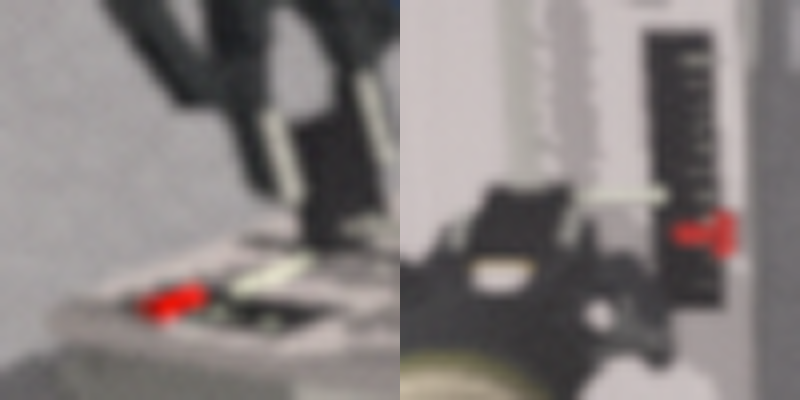

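The top crop shows the pointer tip at (665,195) and the marker tip at (675,234), so about 12-15 mm remain. I compute the rest numerically.

```bash
cat > meas.py <<'E'
from tgt import *
def s_of(v,y,h):   # s from top-view row
    return least_squares(lambda s:proj("top",bed(q,s[0],y,h))[1]-v,[-60]).x[0]
def meas(n=6):
    b=np.mean([viewer.camera("top").astype(float) for _ in range(n)],0)
    r,g,bl=b[...,0],b[...,1],b[...,2]
    red=np.clip(r-np.maximum(g,bl)-40,0,None)[195:225,222:234]
    rows=np.arange(195,225)
    cols=np.arange(222,234)
    print("red cols",red.sum(0).round(0)); 
    tip=red[:,2:5]; vm=(tip.sum(1)*rows).sum()/tip.sum()
    lum=b.mean(2)[188:220,221:224].mean(1); base=np.median(lum); w=np.clip(lum-base-15,0,None)
    print("lum",lum.round(0))
    k=int(np.argmax(w[4:-4]))+4; sl=slice(k-2,k+3); vp=(w[sl]*np.arange(188,220)[sl]).sum()/w[sl].sum()
    print("rows marker",vm,"pointer",vp,"pointer s",s_of(vp,-54,4),"marker s",[(h,s_of(vm,-60,h).round(1)) for h in(4,7,10)])
E
python3 -c "
from meas import *
meas()"
```

```text
red cols [  0.   0.  56. 153. 170. 158. 155. 281. 391. 236.   0.   0.]
lum [ 63.  65.  66.  67.  66.  67.  71.  72.  73.  73.  73.  77.  78.  78.
  88. 123. 148. 112.  83.  82.  82.  81.  78.  76.  74.  74.  67.  60.
  61.  62.  67.  75.]
rows marker 208.77250768555118 pointer 203.90048255675973 pointer s -59.20307074571929 marker s [(4, np.float64(-76.6)), (7, np.float64(-75.2)), (10, np.float64(-73.9))]
```

Request:
play_rows:
  plan: [0,0,0,0.003,0,0,0.2,0,0,0,0.006,0,0,0.2,0,0,0,0.009,0,0,0.2,0,0,0,0.012,0,0,0.2,0,0,0,0.012,0,0,0.2]

```text
clock: 13.8
position: [0.5284, 0.1748, 0.0982]
ee_rot: [-0.02, 0.953, 0.007, 0.301]
ft_force: [20.1, 7.4, -11.6]
grip_width: 0.41
grasp_force: 61.8
```

Run:
```python
from meas import *
import cv2
rel()
meas()
a=np.mean([viewer.camera("scene").astype(float) for _ in range(6)],0).astype(np.uint8);b=np.mean([viewer.camera("top").astype(float) for _ in range(6)],0).astype(np.uint8)
c1=cv2.resize(a[180:210,275:315],(800,600),interpolation=cv2.INTER_CUBIC)[:,:400]
c1=cv2.resize(a[180:210,280:310],(400,400),interpolation=cv2.INTER_CUBIC)
c2=cv2.resize(b[192:222,207:237],(400,400),interpolation=cv2.INTER_CUBIC)
cv2.imwrite("pics/p2.png",np.hstack([c1,c2])[:,:,::-1])
# model predictions in crop px: pointer line & marker at several s
f=400/30
for s in(-68,-71,-74,-77):
  print(s,[((proj("scene",bed(q,s,y,h))-[280,180]+.5)*f).round(0).tolist() for y,h in((-54,4),(-58,10),(-58,4))],[((proj("top",bed(q,s,y,h))-[207,192]+.5)*f+[400,0]).round(0).tolist() for y,h in((-54,4),(-58,10),(-58,4))])
```

```text
s,y,h: -74.6 1.2 19.5
red cols [  0.   0.  45. 147. 168. 157. 152. 277. 386. 233.   0.   0.]
lum [ 63.  66.  66.  67.  66.  68.  72.  72.  72.  73.  73.  77.  78.  79.
  78.  80.  83.  91. 122. 150. 125.  98.  92.  87.  82.  83.  85.  82.
  79.  73.  81. 103.]
rows marker 208.78132223763293 pointer 207.09143392104852 pointer s -70.52610184349754 marker s [(4, np.float64(-76.7)), (7, np.float64(-75.3)), (10, np.float64(-73.9))]
-68 [[224.0, 227.0], [202.0, 208.0], [209.0, 233.0]] [[614.0, 198.0], [628.0, 208.0], [630.0, 198.0]]
-71 [[217.0, 226.0], [195.0, 207.0], [203.0, 232.0]] [[614.0, 210.0], [629.0, 220.0], [631.0, 209.0]]
-74 [[211.0, 225.0], [189.0, 206.0], [196.0, 231.0]] [[615.0, 221.0], [630.0, 231.0], [631.0, 221.0]]
-77 [[204.0, 224.0], [182.0, 205.0], [189.0, 230.0]] [[616.0, 232.0], [630.0, 242.0], [632.0, 232.0]]
```

View pics/p2.png

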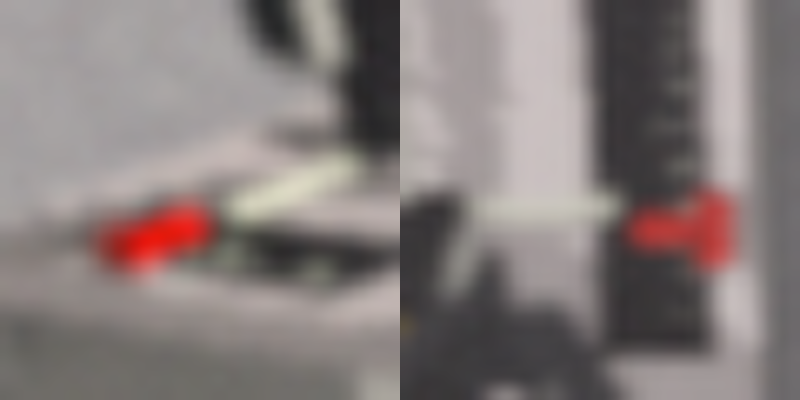

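The pointer tip (615,208) is still about 4-5 mm up-slope of the marker tip (630,230), after allowing for the marker's height. I pull the last bit and hold.

Request:
play_rows:
  plan: [0,0,0,0.0025,0,0,0.2,0,0,0,0.0047,0,0,0.2,0,0,0,0.0047,0,0,0.2]

```text
clock: 15.08
position: [0.5247, 0.1747, 0.0956]
ee_rot: [-0.02, 0.953, 0.007, 0.301]
ft_force: [20.4, 8.6, -11.9]
grip_width: 0.412
grasp_force: 62.0
```

Run:
```python
from meas import *
rel()
meas()
```

```text
s,y,h: -79.1 1.3 19.6
red cols [  0.   0.  36. 146. 166. 154. 152. 276. 385. 229.   0.   0.]
lum [ 64.  66.  66.  67.  68.  69.  72.  72.  73.  72.  74.  78.  79.  79.
  78.  80.  82.  84.  85. 112. 149. 141. 105.  90.  88.  87.  87.  86.
  87.  88. 100. 125.]
rows marker 208.79148732663796 pointer 208.3698650901925 pointer s -75.08626053774398 marker s [(4, np.float64(-76.7)), (7, np.float64(-75.3)), (10, np.float64(-73.9))]
```

Request:
play_rows:
  plan: [0,0,0,0,0,0,0.2,0,0,0,0,0,0,0.2,0,0,0,0,0,0,0.2,0,0,0,0,0,0,0.2,0,0,0,0,0,0,0.2,0,0,0,0,0,0,0.2,0,0,0,0,0,0,0.2,0,0,0,0,0,0,0.2,0,0,0,0,0,0,0.2,0,0,0,0,0,0,0.2,0,0,0,0,0,0,0.2,0,0,0,0,0,0,0.2]

```text
clock: 16.88
position: [0.5247, 0.1747, 0.0957]
ee_rot: [-0.02, 0.953, 0.007, 0.301]
ft_force: [20.2, 7.8, -10.6]
grip_width: 0.409
grasp_force: 62.0
```

Request:
play_rows:
  plan: [0,0,0,-0.004,0,0,0.2,0,0,0,-0.008,0,0,0.2,0,0,0,-0.012,0,0,0.2,0,0,0,-0.016,0,0,0.2,0,0,0,-0.02,0,0,0.2,0,0,0,-0.024,0,0,0.2,0,0,0,-0.028,0,0,0.2,0,0,0,-0.032,0,0,0.2,0,0,0,-0.036,0,0,0.2,0,0,0,-0.04,0,0,0.2,0,0,0,-0.044,0,0,0.2,0,0,0,-0.048,0,0,0.2,0,0,0,-0.052,0,0,0.2,0,0,0,-0.056,0,0,0.2,0,0,0,-0.06,0,0,0.2,0,0,0,-0.064,0,0,0.2,0,0,0,-0.068,0,0,0.2,0,0,0,-0.072,0,0,0.2,0,0,0,-0.075,0,0,0.2,0,0,0,-0.077,0,0,0.2]

```text
clock: 19.38
position: [0.5854, 0.1768, 0.138]
ee_rot: [-0.02, 0.954, 0.006, 0.299]
ft_force: [-11.8, 3.8, 4.6]
grip_width: 0.41
grasp_force: 66.0
```

```bash
python3 -c "
from tgt import *
rel();print(status.get_obs()['ft_force'])"
```

```text
s,y,h: -5.0 0.9 19.4
[-11.81560961   3.84816467   4.62956628]
```

Request:
play_rows:
  plan: [0,0,0,0,0,0,0.6,0,0,0,0,0,0,0.6,0,0,0,0,0,0,0.6,0,0,0,0,0,-0.02,0.6,0,0,0,0,0,-0.05,0.6,0,0,0,0.03,0,-0.11,0.6,0,0,0,0.03,0,-0.17,0.5,0,0,0,0.03,0,-0.17,0.3]

```text
clock: 20.38
position: [0.4639, 0.172, 0.2652]
ee_rot: [-0.019, 0.953, 0.009, 0.302]
ft_force: [0.6, -0.1, -0.5]
grip_width: 0.31
grasp_force: 0.0
```

Run:
```python
from meas import *
o=status.get_obs();R0=Ro.from_quat(o["ee_rot"]).as_matrix();p=np.array(o["position"])
b=np.mean([viewer.camera("top").astype(float) for _ in range(6)],0); l=b.mean(2)[180:200,221:223].mean(1); print(l.round(0),s_of(187.1,-54,4))
Rd=Ro.from_quat([.119,.993,0,0]).as_matrix(); xt=Rd[:,0];print(p,o["grip_width"])
for nm,P in(("via",(.45,0.1,.36)),("G",(.5350,-.2497,.10)),("Gup",(.535,-.2497,.2))): print(nm,move(R0,p,Rd,np.array(P)).round(3))
```

```text
[167. 188. 186. 146.  91.  68.  99. 136. 117.  81.  71.  71.  68.  66.
  68.  68.  69.  69.  70.  74.] -0.9445008892925284
[0.46391517 0.17200565 0.26517808] 0.3099150726978629
via [ 5.195 34.951 15.47  -0.041 -0.071 -0.087]
G [ 5.195 34.951 15.47   0.05  -0.425  0.164]
Gup [ 5.1950e+00  3.4951e+01  1.5470e+01 -7.0000e-03 -4.2500e-01  8.2000e-02]
```

The pointer is back at its rest row. On to the green key.

Request:
play_rows:
  plan: [5.2,35,15.5,-0.007,-0.425,0.082,0,5.2,35,15.5,-0.007,-0.425,0.082,0,5.2,35,15.5,-0.007,-0.425,0.082,0,5.2,35,15.5,-0.007,-0.425,0.082,0,5.2,35,15.5,-0.007,-0.425,0.082,0,5.2,35,15.5,-0.007,-0.425,0.082,0,5.2,35,15.5,-0.007,-0.425,0.082,0,5.2,35,15.5,-0.007,-0.425,0.082,0,5.2,35,15.5,0.05,-0.425,0.164,0,5.2,35,15.5,0.05,-0.425,0.164,0,5.2,35,15.5,0.05,-0.425,0.164,0,5.2,35,15.5,0.05,-0.425,0.164,0]

```text
clock: 22.18
position: [0.5345, -0.2523, 0.0987]
ee_rot: [0.12, 0.993, -0.004, -0.003]
ft_force: [1.5, 0.7, -0.5]
grip_width: 0.005
grasp_force: 0.0
```

Run:
```python
from h import *
o=status.get_obs();R0=Ro.from_quat(o["ee_rot"]).as_matrix();p=np.array(o["position"])
Rd=Ro.from_quat([.119,.993,0,0]).as_matrix();print(p,o["grip_width"])
for P in((.535,-.2497,.055),(.535,-.2497,.0375)):print(move(R0,p,Rd,np.array(P)).round(4))
print("G->Y",(Rd.T@[-.0118,-.0479,0]).round(4))
```

```text
[ 0.53449721 -0.25225336  0.09868622] 0.004966938948874444
[-4.372e-01 -2.592e-01 -1.232e-01 -1.000e-04  2.900e-03  4.370e-02]
[-4.372e-01 -2.592e-01 -1.232e-01 -2.000e-04  3.100e-03  6.120e-02]
G->Y [ 0.0001 -0.0493  0.    ]
```

Request:
play_rows:
  plan: [-0.4,-0.3,-0.1,0,0.002,0.03,0,-0.4,-0.3,-0.1,0,0.002,0.044,0,-0.4,-0.3,-0.1,0,0.002,0.05,0,-0.4,-0.3,-0.1,0,0.002,0.054,0,-0.4,-0.3,-0.1,0,0.002,0.057,0,-0.4,-0.3,-0.1,0,0.002,0.057,0]

```text
clock: 22.92
position: [0.5344, -0.2505, 0.0409]
ee_rot: [0.119, 0.993, 0.0, 0.0]
ft_force: [0.3, 0.9, 3.6]
grip_width: 0.005
grasp_force: 1.9
```

Request:
play_rows:
  plan: [0,0,0,0,0,0.002,0,0,0,0,0,0,0.004,0,0,0,0,0,0,0.004,0,0,0,0,0,0,0.004,0]

```text
clock: 23.42
position: [0.5345, -0.2506, 0.0388]
ee_rot: [0.119, 0.993, 0.001, 0.001]
ft_force: [-8.5, 5.7, 29.4]
grip_width: 0.002
grasp_force: 14.8
```

Request:
play_rows:
  plan: [0,0,0,0,0,-0.01,0,0,0,0,0,0,-0.045,0,0,0,0,0,0,-0.045,0,0,0,0,0,-0.049,-0.045,0,0,0,0,0,-0.049,-0.045,0,0,0,0,0,-0.049,-0.02,0,0,0,0,0,-0.049,-0.01,0,0,0,0,0,-0.049,-0.005,0,0,0,0,0,-0.049,-0.002,0,0,0,0,0,-0.049,-0.001,0,0,0,0,0,-0.049,-0.001,0]

```text
clock: 24.8
position: [0.5223, -0.2975, 0.0391]
ee_rot: [0.119, 0.993, 0.001, -0.0]
ft_force: [-8.3, 6.8, 20.1]
grip_width: -0.002
grasp_force: 9.3
```

Yellow is fully down at 20 N. I press 0.5 mm more, lift clear and check.

Request:
play_rows:
  plan: [0,0,0,0,0,0.0005,0,0,0,0,0,0,0.0005,0,0,0,0,0,0,-0.01,0,0,0,0,0,0,-0.06,0,0,0,0,0,0,-0.12,0,0,0,0,0,0,-0.18,0,0,0,0,0,0,-0.18,0,0,0,0,0,0,-0.18,0]

```text
clock: 25.8
position: [0.5225, -0.2977, 0.2173]
ee_rot: [0.119, 0.993, 0.0, 0.0]
ft_force: [0.2, 0.2, -0.2]
grip_width: 0.004
grasp_force: 0.0
```

Run:
```python
from workcell import manip,status
o=status.get_obs();print(o["position"],o["ft_force"])
print(manip.hand_in())
```

```text
[ 0.52245336 -0.29773879  0.21732819] [ 0.21851523  0.18690607 -0.20118615]
the job is handed in; nothing more can be done
None
```

I did the whole job in the order asked and handed it in at about 26 s: blue key, pull with a hold of over a second, slide eased home, green, then yellow; the hold was level with the marker to within about 2 mm by camera, and the result of the judging was not shown.

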